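# Let the book press down off its ratchet

## Task

Let the raised steel plate of the bench press down onto the book, using its ratchet winch: throw the pawl lever fully over, away from the ratchet wheel, then wind the crank up a little, just until the jammed pawl springs clear. Holding the load on the crank all the way, let it turn back slowly, never letting it run, until the plate rests on the book by its own weight alone. Do not force the plate onto the book or touch either of them, leave the pawl out and the other things on the bench alone, and let go.

Things in the scene. Friction and masses are not known exactly. Their poses are not given: they have to be found in the camera images.
- press: Green bench press, base 200 x 340 x 20 mm, fixed. Origin: on the bench right under the crank's axle. Its x runs across the axle (away from the robot at yaw 0), y along the axle, z up. The axle is 150 mm up. Crank at its -y side, ratchet winch in the middle, plate and bed at +y.
- grip_mid (a point): Middle of the crank's wooden grip: 17 mm thick, 70 mm long, along the press's y, spinning freely on its pin. It travels on a circle of 85 mm radius about the axle, at press y = -100 mm, and hangs clear on all sides. The plate's weight pulls it back with 7 to 12 N.
- crank (a joint): Crank angle, rad. Grows as it is wound up (grip goes over the top to press +x, plate rises 30 mm per rad). At value q the arm leans q + 0.75 from straight up towards press +x. Starts between -0.75 and 0, hard stop at 0.32; the plate meets the book near -1.5. One tooth is 0.116 rad.
- lever (a joint): Throw of the pawl lever, rad: 0 = pawl sprung into the ratchet, 0.7 = fully over (stop), pawl sprung outwards. Its pin lies along y at press x = -62, z = 208 mm; the knob goes towards press -x, takes about 4 N and stays put. The teeth are undercut: under load the pawl stays jammed until the crank is wound up about 0.05 rad.
- lever_knob (a point): Centre of the lever's upright black knob, 16 mm thick, 26 mm tall, 62 mm from the lever's pin, at press y = -10 mm. Leans 0.35 rad to press +x at lever 0 and 0.35 rad to -x at 0.7. Knob axis points away from the pin.
- pawl_tip (a point): Point of the steel pawl on top of the ratchet wheel (120 mm across), about 204 mm above the bench when in a tooth, up to 210 mm riding over teeth, about 228 mm when sprung clear with the lever fully over.
- plate: Steel press plate, 150 x 120 x 14 mm, 2.2 to 3.5 kg, sliding straight up and down on a rack that the crank drives. Origin: centre of its underside, about 97 to 120 mm above the bench at the start.
- book: Loose blue bound book, 150 x 105 x 45 mm, lying on the bed, its underside 30 mm and its top 75 mm above the bench. Origin: centre of its underside.
- spray: Blue bottle with a white cap, 68 mm across, 170 mm tall, standing on the bench, to be left alone. Origin: centre of its foot.
- jar: Small jar, 64 mm across, 75 mm tall, standing on the bench, to be left alone. Origin: centre of its foot.
- brush: Flat brush, 200 mm long, lying on the bench, to be left alone. Origin: on the bench under its middle.
Mind the look-alikes: they are no part of the job. Of the things that look like the book, the middle-sized one is meant.

How it is judged:
On the way, in this order (a step that is already met when the one before it is completed fails the run):
1. the pawl lever is thrown over while the pawl still holds the load (value of joint lever above 0.55 rad), for 0.1 s.
2. the pawl has sprung clear of the ratchet wheel with the plate still held up (z of pawl_tip in the frame of press above 0.214 m and z of plate in the frame of press above 0.09 m), for 0.2 s.
At the end, for the whole second after the job is handed in: The plate is at rest on the book and bears on it with its own weight (underside less than 79 mm above the bench), the lever is over (more than 0.55 rad) and the pawl tip is clear of the wheel (more than 214 mm above the bench) (contact force between plate and book above 8 N and z of plate in the frame of press below 0.079 m and linear speed of plate below 0.01 m/s and value of joint lever above 0.55 rad and z of pawl_tip in the frame of press above 0.214 m); the robot touches nothing.
It fails at once if the crank ran back faster than 2 rad/s (velocity of joint crank below -2 rad/s).
It fails at once if the plate was pressed or dropped on the book with more than 70 N (contact force between plate and book above 70 N).
It fails at once if the robot touched the plate or the book (contact force between any of the arm, the fingers and plate above 1 N or contact force between any of the arm, the fingers and book above 1 N).
It fails at once if the book was shifted by more than 15 mm (distance of book from where it was at the start of the episode above 0.015 m).
It fails at once if the spray bottle, jar or brush was moved by more than 30 mm (distance of any of spray, jar, brush from where it was at the start of the episode above 0.03 m).
It also fails if it takes over 61 s, if anything falls off the work surface, if the arm or the gripper's body presses on something with over 40 N, if the wrist force passes 120 N, or if a joint passes its speed limit or range.

## Robot

A 6-joint arm with a two-finger parallel gripper is mounted at the origin on the work surface. World frame = base frame: x ahead of the robot, y to its left, z up, the work surface at z = 0. Lengths are in m, angles in rad, forces in N, time in s.
With the tool pointing down it reaches from about 0.35 to 0.975 m from the base axis. Payload 4.9 kg.
Tool frame: the origin (TCP) lies on the centre line of the jaws, within the pads' length; the fingertips stand manip.tip_reach ahead of it and the grasp point (between the pads) is the TCP (manip.tip_reach is the distance from the TCP to the fingertips, in m); z points along the fingers, y is the line along which they close (so a half turn about z gives the same grasp; the last joint's range is limited). The gripper opens to 85 mm and grips with 20 to 120 N. Pads are 22 mm wide; open, the fingers measure 114 mm over their backs; the gripper's body (76 mm by 85 mm) begins 54 mm behind the grasp point. The pads swing forward as they close: fully open they stand 13 mm farther back than shut.
Start: joints at [-1.443, 0.053, 1.613, -0, 1.476, -0.119], TCP at [0.153, -0.606, 0.25] pointing down, gripper open.
Joint ranges: [-3.01, 3.01], [-1.01, 2.22], [0.06, 2.58], [-1.02, 4.17], [0.09, 2.62], [-3.14, 3.14]. Speed limits (rad/s): [2.57, 2.57, 3.14, 3.14, 3.14, 3.14].

## Interface

Orientations are given as a unit quaternion [w, x, y, z].
In Python, from plant import manip gives the robot as it stands. The module is installed in compiled form; this text tells all that it offers.
- The arm moves only by the tool move_arm, never from a script. Its argument "rows" is a list of rows, each a list of 7 numbers: the shift along the tool's x, y, z in cm, then the turn, a rotation vector about the tool's x, y, z in degrees, then the opening, from -1 (shut) to 1 (fully open). In form: [[tx, ty, tz, ax, ay, az, jaw], ...]. A call has 1 to 20 rows; each row shifts and turns the commanded pose from where the row before left it, along the tool's axes as they then stand; what a row does not reach is not made up. A row lasts 1/12 s, in which the tool goes at most 41.7 mm and 7.16 degrees, less where a joint would pass 70% of its speed; a pose out of reach is approached as far as the arm can. A call is refused whole if a number of a shift passes 4.17 or a number of a turn 7.16, either way. A call with a gripper value outside its range is refused whole. The fingers move at their own pace and stop on an object; the grip force is fixed at half the most. Time passes only in rows, so rows that do not move let the fingers close. It gives the time, the measured TCP pose, the force, the opening and the grip force at its end, in the units of the state.
- manip.state(): the state, without advancing time (a new reading comes with each control period).
- manip.grab_frame(name): name is "scene" or "side" or "wrist"; returns a dict with "img" (384x512x3 uint8, blue, green, red), "mtx" (3x3 intrinsics, pixels), "R" (3x3) and "t" (3): a world point X has camera coordinates R X + t. Camera axes: x right, y down, z forward; pixel columns grow to the right and rows downward; lengths in m; the calibration is good to about 2 mm. A picture is of the moment at which its call begins. There is no depth.
- manip.job_done(): hands the job in; it is judged then, once.
The state is a dict: "time": time; "joint_pos": joint angles; "joint_vel": joint speeds; "joint_efforts": joint torques, N m; "tool_pos": TCP position; "tool_rot": TCP orientation; "contact_force": force on the tool from outside, world axes, zero at the start; "ft_torque": the same for the moment, N m; "gripper_width": opening from 0.0 (shut) to 1.0 (fully open); "grasp_force": force on a finger pad.
Only numpy, scipy, OpenCV 4.12 (cv2) and the standard library are available. Lean on these libraries where they do the work, as an engineer would, in place of code of your own. Each camera call takes 0.05 s, during which the arm holds its last target. There are 200 camera calls.

## Working session

There is one attempt and no reset: what is moved stays moved. The work goes in short steps, Python scripts to look and compute and a tool call to move; the robot and the scene stay as the last step left them, time stands still between calls to the robot, and variables do not carry over. Pictures are saved under pics/ and viewed, at most 10 in all, crops included, and the job is handed in when it is done.

Besides the shell and the picture viewer there is one more tool, called after "Emit:" as name(argument=value, ...), one argument or row to a line, values as JSON. move_arm: Moves the arm, as the interface text tells. Its arguments: {"type":"object","properties":{"rows":{"type":"array","items":{"type":"array","items":{"type":"number"}}}},"required":["rows"]}

```bash
mkdir -p pics
cat > h.py <<'E'
import numpy as np, cv2, pickle
from plant import manip
def grab(n,fn=None):
    f=manip.grab_frame(n)
    if fn: cv2.imwrite(f'pics/{fn}.png',f['img']); pickle.dump(f,open(f'pics/{fn}.pkl','wb'))
    return f
def load(fn): return pickle.load(open(f'pics/{fn}.pkl','rb'))
def ray(f,u,v):
    d=f['R'].T@np.linalg.solve(f['mtx'],[u,v,1.]); return -f['R'].T@f['t'], d/np.linalg.norm(d)
def onz(f,u,v,z):
    c,d=ray(f,u,v); return c+d*(z-c[2])/d[2]
def tri(*obs):
    A=np.zeros((3,3));b=np.zeros(3)
    for f,u,v in obs:
        c,d=ray(f,u,v);P=np.eye(3)-np.outer(d,d);A+=P;b+=P@c
    x=np.linalg.solve(A,b); return x
def proj(f,X):
    p=f['mtx']@(f['R']@np.asarray(X)+f['t']); return p[:2]/p[2]
E
python3 - <<'E'
from h import *
a=grab('scene','sc0');b=grab('side','si0')
for f in(a,b): print(np.round(-f['R'].T@f['t'],3),np.round(f['R'][2],2))
print(manip.state(),manip.tip_reach)
E
```

```text
[ 0.861 -0.428  0.873] [-0.29  0.47 -0.84]
[ 0.556 -0.646  0.87 ] [ 0.04  0.66 -0.75]
{'time': 0.1, 'joint_pos': array([-1.44302180e+00,  5.33333075e-02,  1.61417435e+00, -4.69339701e-05,
        1.47602604e+00, -1.19013001e-01]), 'joint_vel': array([ 1.34667153e-04, -1.03532381e-03, -4.56423273e-03, -8.25730699e-06,
       -1.53866220e-03,  2.19059931e-03]), 'joint_efforts': array([-1.56442275e-03, -3.94906569e+01, -3.71362317e+01, -2.36736978e-04,
        3.98070508e-03, -2.09399751e-06]), 'tool_pos': array([ 0.1525922 , -0.60552595,  0.24914906]), 'tool_rot': array([-9.70411553e-04,  9.92395900e-01,  1.23083039e-01, -2.76109094e-05]), 'contact_force': array([-0.53344894,  0.24229591, -0.68833961]), 'ft_torque': array([0.00305405, 0.03688386, 0.02391679]), 'grasp_force': 0.0, 'gripper_width': 1.0010226068122936} 0.019
```

View pics/sc0.png

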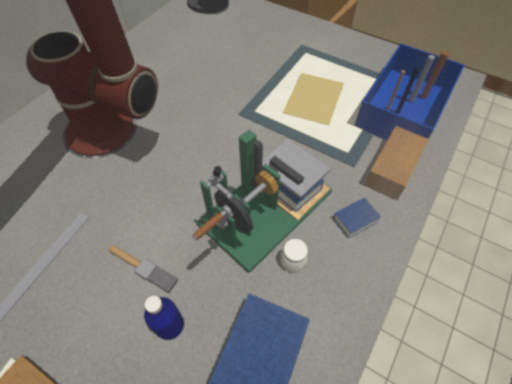

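View pics/si0.png

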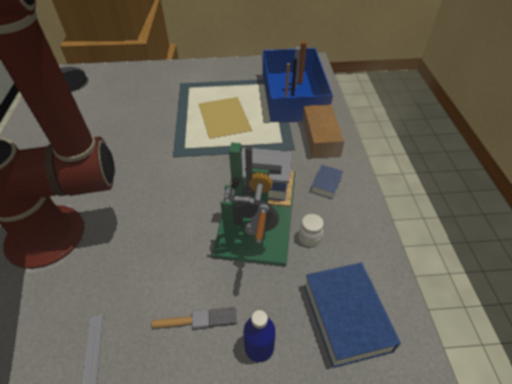

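The scene view shows the press at (240,205) and the wooden grip at (210,227). It also shows the spray at (163,318), jar (295,255) and brush (143,268). In the side view the grip is at (262,225).
Possible books in the scene view: the large blue one (262,340), the small blue one (357,217), and the middle-sized one on the bed under the plate (300,190). The last is the one meant. Grip look-alikes are the brush handle (125,257) and the wooden block (398,160). I'll check with a close crop.

Run:
```python
from h import *
a=load('sc0')['img'][120:280,180:340];b=load('si0')['img'][130:290,190:350]
o=np.hstack([cv2.resize(x,(400,400)if 0 else (400,400),interpolation=cv2.INTER_CUBIC) for x in(a,b)])
cv2.imwrite('pics/crop0.png',o)
```

```text
(no output)
```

View pics/crop0.png

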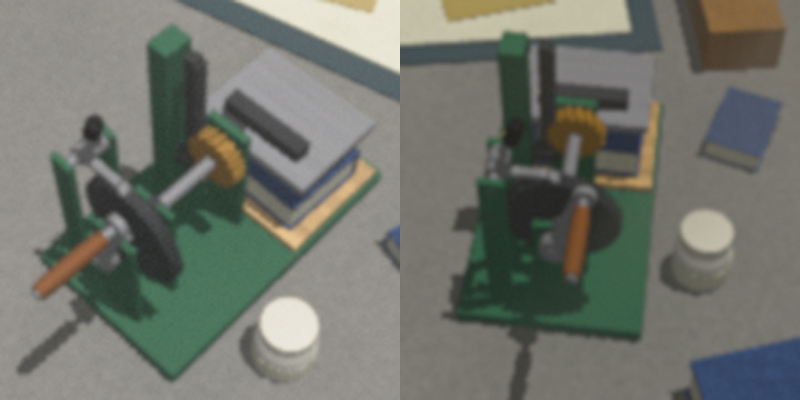

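Run:
```python
from h import *
a=load('sc0');b=load('si0')
S=lambda x,y:(180+x/2.5,120+y/2.5); D=lambda x,y:(190+(x-400)/2.5,130+y/2.5)
for n,f,lo in(('sc',a,(185,205,235,245)),('si',b,(245,195,275,250))):
    h=cv2.cvtColor(f['img'],cv2.COLOR_BGR2HSV);m=cv2.inRange(h,(5,120,60),(16,255,255))
    x0,y0,x1,y1=lo;mm=np.zeros_like(m);mm[y0:y1,x0:x1]=m[y0:y1,x0:x1]
    n_,l,st,c=cv2.connectedComponentsWithStats(mm);i=1+np.argmax(st[1:,4]);ys,xs=np.nonzero(l==i)
    p=np.c_[xs,ys].astype(float);mu=p.mean(0);d=np.linalg.svd(p-mu,full_matrices=0)[2][0];s=(p-mu)@d
    print(n,st[i],mu,mu+d*s.min(),mu+d*s.max())
    m=cv2.inRange(h,(60,60,20),(90,255,160));cs=max(cv2.findContours(m,0,2)[0],key=cv2.contourArea)
    print(cv2.convexHull(cs)[:,0].tolist())
print('knob',tri((a,*S(93,127)),(b,*D(513,128))))
print('corners',[np.round(onz(a,*S(*q),.02),3) for q in((172,378),(380,180))],[np.round(onz(b,*D(*q),.02),3) for q in((457,316),(640,336),(662,105))])
```

```text
sc [195 214  27  23 192] [208.46875    224.77604167] [220.04995615 214.88734991] [196.12415337 235.31655958]
[[330, 191], [291, 230], [250, 270], [247, 270], [223, 248], [208, 233], [208, 232], [209, 231], [244, 202], [259, 194], [263, 193], [330, 190]]
si [256 213  10  27 187] [260.52941176 225.68449198] [262.6976145  212.78115462] [258.36631372 238.55745048]
[[235, 202], [278, 206], [286, 207], [290, 208], [290, 212], [288, 237], [287, 248], [286, 258], [285, 263], [284, 264], [278, 264], [234, 259], [217, 257], [214, 256], [213, 255], [213, 252], [221, 202], [224, 201]]
knob [ 0.55180592 -0.0825124   0.26366848]
corners [array([ 0.673, -0.157,  0.02 ]), array([0.746, 0.164, 0.02 ])] [array([ 0.479, -0.121,  0.02 ]), array([ 0.669, -0.16 ,  0.02 ]), array([0.741, 0.171, 0.02 ])]
```

Run:
```python
from h import *
a=load('sc0');b=load('si0')
yaw=-np.arctan2(.073,.325);R=np.array([[np.cos(yaw),-np.sin(yaw),0],[np.sin(yaw),np.cos(yaw),0],[0,0,1]])
k=np.array([.5518,-.0825,.2637])
for n,p,q in(('mid',(208.47,224.78),(260.53,225.68)),('in',(220.05,214.9),(262.7,212.8)),('out',(196.1,235.3),(258.4,238.6))):
    X=tri((a,*p),(b,*q));print(n,np.round(X,4),'resid',np.round(proj(a,X)-p,1),np.round(proj(b,X)-q,1))
    O=k-R@[-.041,-.010,.2663];print('press frame',np.round(R.T@(X-O),4))
print(yaw,O)
```

```text
mid [ 0.5993 -0.1847  0.2321] resid [-0. -0.] [0. 0.]
press frame [ 0.0277 -0.0993  0.2347]
in [ 0.607  -0.155   0.2365] resid [-0.  -0.5] [0.2 0.4]
press frame [ 0.0287 -0.0686  0.2391]
out [ 0.592  -0.2161  0.231 ] resid [0. 0.] [-0. -0.]
press frame [ 0.0276 -0.1316  0.2336]
-0.22094832974790823 [ 0.59399484 -0.08172845 -0.0026    ]
```

```bash
cat >> h.py <<'E'
from scipy.spatial.transform import Rotation as Ro
yaw=-.2209;O=np.array([.594,-.0817,0.]);Rp=Ro.from_euler('z',yaw).as_matrix()
Y=Rp[:,0];Xt=Rp[:,1]                      # wanted tool y -> -press x, tool x -> press y
Rt=np.c_[Xt,np.cross([0,0,-1.],Xt),[0,0,-1.]]
def rep(tgt=None):
    s=manip.state();q=s['tool_rot'];R=Ro.from_quat([*q[1:],q[0]]).as_matrix();p=s['tool_pos']
    print('t',round(s['time'],2),'press',np.round((Rp.T@(p-O))*1e3,1),'Fpress',np.round(Rp.T@s['contact_force'],1),'jaw',round(s['gripper_width'],2),s['grasp_force'])
    print('turn deg(tool)',np.round(np.degrees(Ro.from_matrix(R.T@Rt).as_rotvec()),1))
    if tgt is not None: print('shift cm(tool now)',np.round(R.T@(O+Rp@tgt-p)*100,2),'(tool final)',np.round(Rt.T@(O+Rp@tgt-p)*100,2))
E
python3 - <<'E'
from h import *
a=load('sc0');b=load('si0')
S=lambda x,y:(180+x/2.5,120+y/2.5); D=lambda x,y:(190+(x-400)/2.5,130+y/2.5)
for n,p,q in(('coltop',(170,38),(515,38)),('posttop L',(60,155),(490,180)),('rack top',(195,57),(546,45)),('axle end',(117,222),(583,190))):
    X=tri((a,*S(*p)),(b,*D(*q)));print(n,np.round(Rp.T@(X-O),3),np.round(proj(a,X)-S(*p),1))
print(Rt)
rep(np.array([0.02,-.010,.36]))
E
```

```text
coltop [-0.059  0.099  0.273] [-0.  -0.2]
posttop L [-0.062 -0.035  0.222] [0.1 1. ]
rack top [-0.03   0.1    0.268] [0.  0.4]
axle end [ 0.027 -0.049  0.235] [-0.  -0.5]
[[ 0.21910784  0.97570065  0.        ]
 [ 0.97570065 -0.21910784  0.        ]
 [ 0.          0.         -1.        ]]
t 0.1 press [-315.9 -607.8  249.1] Fpress [-0.6  0.1 -0.7] jaw 1.0 0.0
turn deg(tool) [ -0.1  -0.1 -63.2]
shift cm(tool now) [ 56.94 -38.24 -11.  ] (tool final) [ 59.78  33.59 -11.09]
```

Emit:
move_arm(
  rows=[
    [0,0,-1.1,0,0,-6.32,-1],
    [0,0,-1.1,0,0,-6.32,-1],
    [0,0,-1.1,0,0,-6.32,-1],
    [0,0,-1.1,0,0,-6.32,-1],
    [0,0,-1.1,0,0,-6.32,-1],
    [0,0,-1.1,0,0,-6.32,-1],
    [0,0,-1.1,0,0,-6.32,-1],
    [0,0,-1.1,0,0,-6.32,-1],
    [0,0,-1.1,0,0,-6.32,-1],
    [0,0,-1.1,0,0,-6.32,-1],
  ],
)

```text
time: 0.93
tool_pos: [0.1527, -0.6058, 0.3601]
tool_rot: [-0.001, 0.779, 0.627, 0.0]
contact_force: [-0.3, -0.8, -0.4]
gripper_width: -0.001
grasp_force: 0.0
```

Emit:
move_arm(
  rows=[
    [3,1.68,0,0,0,0,-1],
    [3,1.68,0,0,0,0,-1],
    [3,1.68,0,0,0,0,-1],
    [3,1.68,0,0,0,0,-1],
    [3,1.68,0,0,0,0,-1],
    [3,1.68,0,0,0,0,-1],
    [3,1.68,0,0,0,0,-1],
    [3,1.68,0,0,0,0,-1],
    [3,1.68,0,0,0,0,-1],
    [3,1.68,0,0,0,0,-1],
    [3,1.68,0,0,0,0,-1],
    [3,1.68,0,0,0,0,-1],
    [3,1.68,0,0,0,0,-1],
    [3,1.68,0,0,0,0,-1],
    [3,1.68,0,0,0,0,-1],
    [3,1.68,0,0,0,0,-1],
    [3,1.68,0,0,0,0,-1],
    [3,1.68,0,0,0,0,-1],
    [3,1.68,0,0,0,0,-1],
    [0,0,0,0,0,0,-1],
  ],
)

```text
time: 2.6
tool_pos: [0.5913, -0.1155, 0.3589]
tool_rot: [-0.001, 0.779, 0.627, 0.001]
contact_force: [-0.8, 0.7, -1.2]
gripper_width: -0.001
grasp_force: 0.0
```

Run:
```python
from h import *
rep(np.array([0.01,-.010,.36]))
f=grab('wrist','w1')
for p in([-.041,-.01,.2663],[.0277,-.0993,.2306]): print(proj(f,O+Rp@p))
```

```text
t 2.6 press [  4.8 -33.6 358.9] Fpress [-0.9  0.5 -1.2] jaw -0.0 0.0
turn deg(tool) [-0.1 -0.1  0.3]
shift cm(tool now) [ 2.35  0.53 -0.1 ] (tool final) [ 2.36  0.52 -0.11]
[192.25918915 168.52098635]
[281.38621704 257.04980376]
```

View pics/w1.png

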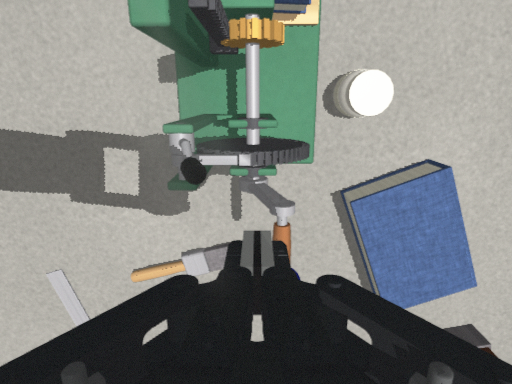

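The wrist view shows the knob at (193,171), against a predicted (192,169), and the grip at (283,235). The press pose holds. Next I'll go down beside the knob on its +x side.

Emit:
move_arm(
  rows=[
    [2.36,-0.3,0,0,0,0.3,-1],
    [0,0,0,0,0,0,-1],
    [0,0,1.5,0,0,0,-1],
    [0,0,1.5,0,0,0,-1],
    [0,0,1.5,0,0,0,-1],
    [0,0,1.5,0,0,0,-1],
    [0,0,1.1,0,0,0,-1],
    [0,0,1.1,0,0,0,-1],
    [0,0,0,0,0,0,-1],
  ],
)

```text
time: 3.4
tool_pos: [0.5899, -0.0961, 0.2742]
tool_rot: [-0.002, 0.783, 0.623, -0.002]
contact_force: [-1.5, 1.0, -1.2]
gripper_width: -0.003
grasp_force: 0.0
```

Run:
```python
from h import *
rep(np.array([-.014,-.010,.277]))
a=grab('scene','sc1')['img'][120:280,180:340];b=grab('side','si1')['img'][130:290,190:350]
cv2.imwrite('pics/crop1.png',np.hstack([cv2.resize(x,(400,400),interpolation=cv2.INTER_CUBIC) for x in(a,b)]))
```

```text
t 3.4 press [ -0.9 -15.  274.2] Fpress [-1.6  0.6 -1.2] jaw -0.0 0.0
turn deg(tool) [-0.3 -0.  -0.3]
shift cm(tool now) [ 0.49 -1.32 -0.27] (tool final) [ 0.5  -1.31 -0.28]
```

View pics/crop1.png

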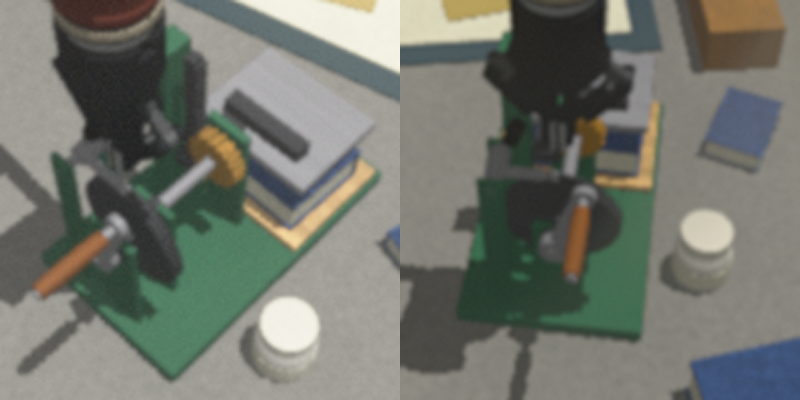

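The fingers stand just to the +x side of the knob, which is at side-crop pixel (513,130), with a small gap. I'll start pushing.

Emit:
move_arm(
  rows=[
    [0.4,-0.4,0,0,0,0,-1],
    [0,-0.5,0,0,0,0,-1],
    [0,-0.5,0,0,0,0,-1],
    [0,-0.5,0,0,0,0,-1],
    [0,-0.5,0,0,0,0,-1],
    [0,-0.5,0,0,0,0,-1],
    [0,-0.5,0,0,0,0,-1],
    [0,0,0,0,0,0,-1],
  ],
)

```text
time: 4.17
tool_pos: [0.5585, -0.0845, 0.279]
tool_rot: [0.0, 0.782, 0.623, 0.0]
contact_force: [1.6, -1.0, 1.1]
gripper_width: -0.002
grasp_force: 0.7
```

```bash
python3 -c "
from h import *
rep(np.array([-.057,-.010,.277]))"
```

```text
t 4.17 press [-34.1 -10.5 279. ] Fpress [ 1.8 -0.6  1.1] jaw -0.0 0.6716425158083439
turn deg(tool) [ 0.   0.  -0.3]
shift cm(tool now) [ 0.04 -2.29  0.19] (tool final) [ 0.05 -2.29  0.2 ]
```

Emit:
move_arm(
  rows=[
    [0,-0.4,0.1,0,0,0,-1],
    [0,-0.4,0.1,0,0,0,-1],
    [0,-0.4,0,0,0,0,-1],
    [0,-0.4,0,0,0,0,-1],
    [0,0,0,0,0,0,-1],
  ],
)

```text
time: 4.58
tool_pos: [0.5427, -0.0809, 0.276]
tool_rot: [-0.0, 0.782, 0.623, -0.0]
contact_force: [1.0, -1.0, 1.5]
gripper_width: 0.0
grasp_force: 0.7
```

Emit:
move_arm(
  rows=[
    [0,-0.3,0,0,0,0,-1],
    [0,0,0,0,0,0,-1],
  ],
)

```text
time: 4.75
tool_pos: [0.5401, -0.0803, 0.2759]
tool_rot: [-0.0, 0.782, 0.623, -0.0]
contact_force: [1.9, -0.7, 1.5]
gripper_width: -0.003
grasp_force: 1.1
```

Run:
```python
from h import *
rep(np.array([-.057,-.010,.277]))
f=grab('wrist','w2');cv2.imwrite('pics/crop2.png',cv2.resize(f['img'][60:260,100:360],(780,600)))
```

```text
t 4.75 press [-52.9 -10.5 275.9] Fpress [ 2.  -0.3  1.5] jaw -0.0 1.0587221011519432
turn deg(tool) [-0.   0.  -0.3]
shift cm(tool now) [ 0.05 -0.41 -0.11] (tool final) [ 0.05 -0.41 -0.11]
```

View pics/crop2.png

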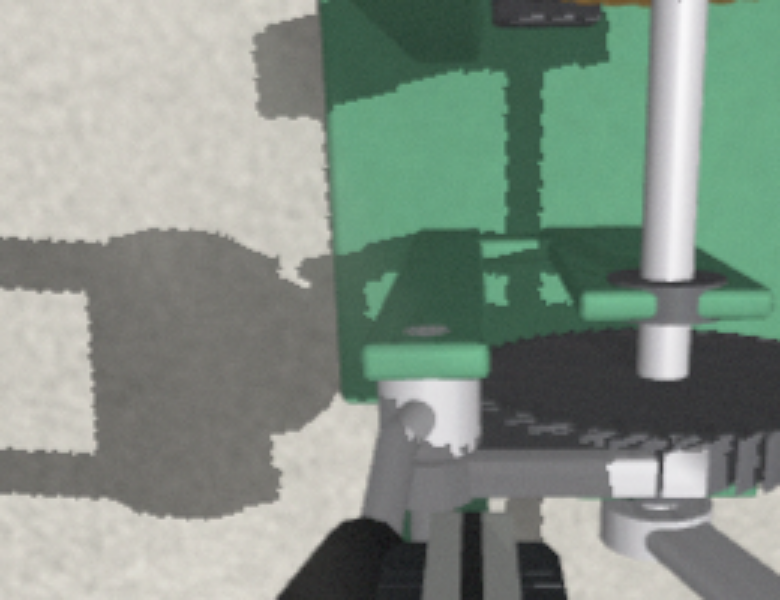

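The wrist crop shows the knob at (360,560) leaning to -x ahead of the fingers, with the stop not reached yet (2 N). I'll keep pushing.

Emit:
move_arm(
  rows=[
    [0,-0.3,0,0,0,0,-1],
    [0,-0.2,0,0,0,0,-1],
    [0,0,0,0,0,0,-1],
  ],
)

```text
time: 5.05
tool_pos: [0.5352, -0.0791, 0.2757]
tool_rot: [-0.0, 0.782, 0.623, -0.0]
contact_force: [2.7, -1.0, -0.5]
gripper_width: -0.0
grasp_force: 1.1
```

Emit:
move_arm(
  rows=[
    [0,-0.2,0,0,0,0,-1],
    [0,0,0,0,0,0,-1],
  ],
)

```text
time: 5.22
tool_pos: [0.5334, -0.0787, 0.276]
tool_rot: [-0.0, 0.782, 0.623, -0.0]
contact_force: [2.5, 0.2, -1.3]
gripper_width: -0.001
grasp_force: 1.1
```

Emit:
move_arm(
  rows=[
    [0,-0.2,0,0,0,0,-1],
    [0,0,0,0,0,0,-1],
  ],
)

```text
time: 5.38
tool_pos: [0.5315, -0.0782, 0.2762]
tool_rot: [-0.0, 0.782, 0.623, -0.0]
contact_force: [2.4, -1.3, -0.3]
gripper_width: 0.004
grasp_force: 1.2
```

Emit:
move_arm(
  rows=[
    [0,-0.2,0,0,0,0,-1],
    [0,0,0,0,0,0,-1],
  ],
)

```text
time: 5.55
tool_pos: [0.5305, -0.078, 0.2767]
tool_rot: [0.001, 0.782, 0.623, 0.001]
contact_force: [5.8, -0.8, -1.8]
gripper_width: 0.003
grasp_force: 2.7
```

Emit:
move_arm(
  rows=[
    [0,-0.2,0,0,0,0,-1],
    [0,0,0,0,0,0,-1],
  ],
)

```text
time: 5.72
tool_pos: [0.53, -0.078, 0.2771]
tool_rot: [0.003, 0.782, 0.623, 0.003]
contact_force: [11.6, -2.3, -4.3]
gripper_width: -0.002
grasp_force: 5.2
```

Run:
```python
from h import *
rep(np.array([-.057,-.010,.277]))
f=grab('wrist','w3');
u=[('knob .7',[-.062-.062*.343,-.01,.208+.062*.939]),('knob .4',[-.062-.062*.05,-.01,.208+.062])]
for n,p in u: print(n,proj(f,O+Rp@p))
cv2.imwrite('pics/crop3.png',cv2.resize(f['img'][160:320,100:300],(750,600)))
```

```text
t 5.72 press [-63.3 -10.4 277.1] Fpress [11.8  0.3 -4.3] jaw -0.0 5.158833861351013
turn deg(tool) [ 0.5 -0.  -0.3]
shift cm(tool now) [0.04 0.63 0.02] (tool final) [0.04 0.63 0.01]
knob .7 [214.05508737 253.1458198 ]
knob .4 [251.77455853 256.66691284]
```

View pics/crop3.png

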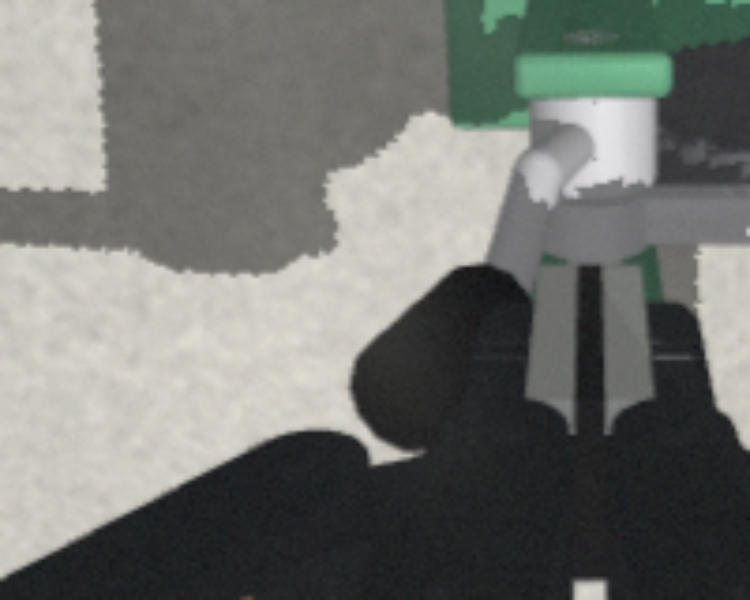

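The force rose to 12 N, and the knob at crop (435,355) sits on its predicted full-throw pixel, so the lever is at its stop. I'll back off, rise, open the jaws and go over the grip.

Emit:
move_arm(
  rows=[
    [0,0.8,0,0,0,0,-1],
    [0,0.6,-0.5,0,0,0,-1],
    [0,0,-2,0,0,0,-1],
    [0,0,-2,0,0,0,-1],
    [0,0,-2,0,0,0,-1],
    [0,0,-1.8,0,0,0,-1],
    [-2,1.9,0,0,0,0,1],
    [-2,1.9,0,0,0,0,1],
    [-2,1.9,0,0,0,0,1],
    [-2,1.9,0,0,0,0,1],
    [-1.3,0,0,0,0,0,1],
    [0,0,0,0,0,0,1],
  ],
)

```text
time: 6.77
tool_pos: [0.5942, -0.1904, 0.3584]
tool_rot: [-0.001, 0.783, 0.622, -0.001]
contact_force: [-0.3, 0.5, 0.2]
gripper_width: 0.844
grasp_force: 0.0
```

Run:
```python
from h import *
rep(np.array([.0275,-.103,.2305]))
f=grab('wrist','w4');a=grab('scene','sc4');b=grab('side','si4')
print('pred mid',proj(f,O+Rp@[.0275,-.1,.2305]))
ob=[]
for n,g,(x0,y0,x1,y1) in(('sc',a,(185,205,235,245)),('si',b,(245,195,275,250)),('w',f,(150,100,400,384))):
    m=cv2.inRange(cv2.cvtColor(g['img'],cv2.COLOR_BGR2HSV),(4,110,50),(14,255,255));mm=np.zeros_like(m);mm[y0:y1,x0:x1]=m[y0:y1,x0:x1]
    k,l,st,c=cv2.connectedComponentsWithStats(mm);i=1+np.argmax(st[1:,4]);print(n,st[i],c[i])
cv2.imwrite('pics/w4.png',f['img'])
```

```text
t 6.77 press [  24.  -106.   358.4] Fpress [-0.4  0.5  0.2] jaw 0.84 0.0
turn deg(tool) [-0.2  0.  -0.5]
shift cm(tool now) [ 0.31  0.39 12.79] (tool final) [ 0.3   0.35 12.79]
pred mid [260.82739366 179.8876509 ]
sc [194 213  29  25 198] [209.21212121 224.1969697 ]
si [256 213  10  26 156] [260.57692308 224.38461538]
w [ 251  140   20   83 1462] [260.63132695 180.22982216]
```

View pics/w4.png

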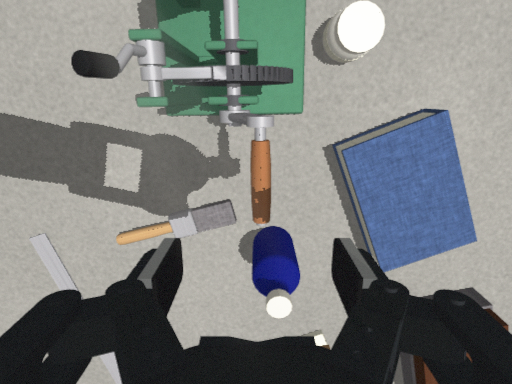

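The wrist view has the grip at (261,180), exactly where predicted, and the lever is over with its knob at (97,64). I'll descend.

Emit:
move_arm(
  rows=[
    [0.3,0.37,0,0,0,-0.5,1],
    [0,0,1.6,0,0,0,1],
    [0,0,1.6,0,0,0,1],
    [0,0,1.6,0,0,0,1],
    [0,0,1.6,0,0,0,1],
    [0,0,1.6,0,0,0,1],
    [0,0,1.6,0,0,0,1],
    [0,0,1.6,0,0,0,1],
    [0,0,1,0,0,0,1],
    [0,0,0.6,0,0,0,1],
    [0,0,0,0,0,0,1],
    [0,0,0,0,0,0,1],
  ],
)

```text
time: 7.92
tool_pos: [0.5992, -0.1858, 0.2318]
tool_rot: [0.0, 0.779, 0.626, 0.0]
contact_force: [0.1, 0.2, -0.1]
gripper_width: 0.999
grasp_force: 0.0
```

Run:
```python
from h import *
rep(np.array([.0275,-.103,.2305]))
```

```text
t 7.92 press [  27.9 -100.5  231.8] Fpress [ 0.   0.3 -0.1] jaw 1.0 0.0
turn deg(tool) [0.  0.  0.2]
shift cm(tool now) [-0.25 -0.04  0.13] (tool final) [-0.25 -0.04  0.13]
```

Emit:
move_arm(
  rows=[
    [0,0,0.1,0,0,0,-1],
    [0,0,0,0,0,0,-1],
    [0,0,0,0,0,0,-1],
    [0,0,0,0,0,0,-1],
    [0,0,0,0,0,0,-1],
    [0,0,0,0,0,0,-1],
    [0,0,0,0,0,0,-1],
    [0,0,0,0,0,0,-1],
    [0,0,0,0,0,0,-1],
    [0,0,0,0,0,0,-1],
  ],
)

```text
time: 8.75
tool_pos: [0.5987, -0.1862, 0.2306]
tool_rot: [-0.0, 0.78, 0.626, -0.0]
contact_force: [-5.5, 0.6, 2.9]
gripper_width: 0.18
grasp_force: 58.5
```

Run:
```python
from h import *
rep(np.array([.0275,-.103,.2305]))
```

```text
t 8.75 press [  27.5 -101.   230.6] Fpress [-5.5 -0.6  2.9] jaw 0.18 58.49829018115997
turn deg(tool) [-0.   0.   0.2]
shift cm(tool now) [-0.2   0.    0.01] (tool final) [-0.2   0.    0.01]
```

Emit:
move_arm(
  rows=[
    [0,0.2,0.07,0,0,0,-1],
    [0,0.2,0.07,0,0,0,-1],
    [0,0.2,0.08,0,0,0,-1],
    [0,0.2,0.09,0,0,0,-1],
    [0,0,0,0,0,0,-1],
    [0,0,0,0,0,0,-1],
  ],
)

```text
time: 9.25
tool_pos: [0.6062, -0.1879, 0.2276]
tool_rot: [-0.001, 0.78, 0.626, -0.001]
contact_force: [-7.1, 2.1, 4.8]
gripper_width: 0.176
grasp_force: 58.6
```

Run:
```python
from h import *
rep(np.array([.0353,-.101,.2273]))
f=grab('wrist','w5');a=grab('scene','sc5');b=grab('side','si5')
A=cv2.resize(a['img'][140:260,190:310],(400,400),interpolation=2);B=cv2.resize(f['img'][0:200,100:300],(400,400),interpolation=2)
cv2.imwrite('pics/crop5.png',np.hstack([A,B]))
```

```text
t 9.25 press [  35.2 -100.9  227.6] Fpress [-7.4  0.5  4.8] jaw 0.18 58.62380862236023
turn deg(tool) [-0.1  0.   0.2]
shift cm(tool now) [-0.01  0.01  0.03] (tool final) [-0.01  0.01  0.03]
```

View pics/crop5.png

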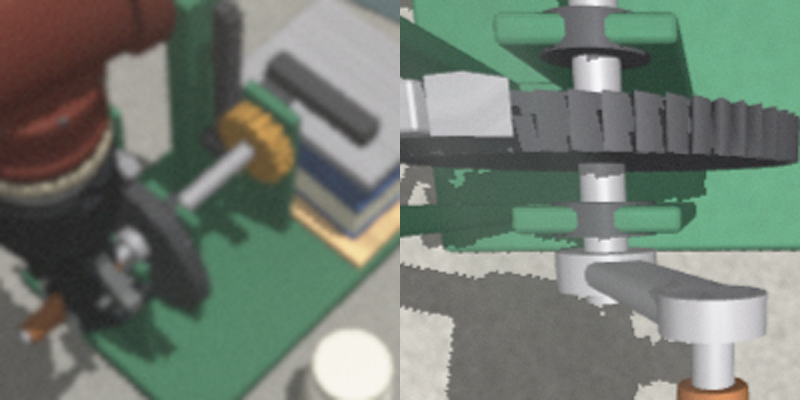

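Run:
```python
from h import *
for n in('w1','w2','w4','w5'):
    f=load(n)
    print(n,[np.round(proj(f,O+Rp@p)) for p in([0,-.0,.204],[-.005,0,.228],[-.062,0,.208],[0,.02,.15])], np.round(Rp.T@(-f['R'].T@f['t']-O),3))
```

```text
w1 [array([251., 143.]), array([245., 147.]), array([181., 143.]), array([252., 117.])] [0.005 0.038 0.482]
w2 [array([336., 194.]), array([338., 207.]), array([242., 197.]), array([322., 151.])] [-0.052  0.061  0.399]
w4 [array([227.,  55.]), array([217.,  51.]), array([151.,  55.]), array([231.,  40.])] [ 0.026 -0.034  0.482]
w5 [array([174.,  27.]), array([143.,  12.]), array([23., 24.]), array([196.,   9.])] [ 0.036 -0.029  0.351]
```

The wrist crop shows the pawl tip bright and large at crop (470,100), standing off the wheel teeth, which looks sprung clear. The crank load is about 9 N on the gripper. I'll lower past the old tooth position and check that the load stays on the gripper.

Emit:
move_arm(
  rows=[
    [0,0,0,0,0,0,-1],
    [0,-0.14,-0.06,0,0,0,-1],
    [0,-0.14,-0.06,0,0,0,-1],
    [0,-0.14,-0.05,0,0,0,-1],
    [0,-0.14,-0.05,0,0,0,-1],
    [0,-0.14,-0.05,0,0,0,-1],
    [0,-0.14,-0.05,0,0,0,-1],
    [0,-0.14,-0.05,0,0,0,-1],
    [0,-0.15,-0.05,0,0,0,-1],
    [0,-0.15,-0.04,0,0,0,-1],
    [0,-0.15,-0.04,0,0,0,-1],
    [0,0,0,0,0,0,-1],
    [0,0,0,0,0,0,-1],
  ],
)

```text
time: 10.48
tool_pos: [0.5917, -0.1847, 0.2325]
tool_rot: [-0.001, 0.78, 0.626, -0.001]
contact_force: [-8.6, 1.4, 6.2]
gripper_width: 0.177
grasp_force: 58.7
```

```bash
cat >> h.py <<'E'
def cr(phi_next=None):
    s=manip.state();p=Rp.T@(s['tool_pos']-O);F=Rp.T@s['contact_force'];ph=np.arctan2(p[0],p[2]-.15)
    t=np.array([np.cos(ph),0,-np.sin(ph)]);r=np.array([np.sin(ph),0,np.cos(ph)])
    print('phi',round(ph,3),'q',round(ph-.75,3),'rad mm',round(1e3*np.hypot(p[0],p[2]-.15),1),'y',round(p[1],4),'Ft',round(F@t,1),'Fr',round(F@r,1),'Fy',round(F[1],1))
    if phi_next is not None:
        d=.085*np.array([np.sin(phi_next),0,np.cos(phi_next)])+[0,0,.15]-p;print('dy,dz cm',round(d[0]*100,2),round(-d[2]*100,2))
E
python3 - <<'E'
from h import *
rep();cr(0.0)
E
```

```text
t 10.48 press [  20.3 -101.   232.5] Fpress [-8.7 -0.5  6.2] jaw 0.18 58.702377676963806
turn deg(tool) [-0.2  0.   0.2]
phi 0.241 q -0.509 rad mm 85.0 y -0.101 Ft -9.9 Fr 3.9 Fy -0.5
dy,dz cm -2.03 -0.25
```

The load stayed on the gripper (9.9 N) past the old tooth position, so the pawl is out. I'll continue lowering slowly.

Emit:
move_arm(
  rows=[
    [0,-0.167,-0.035,0,0,0,-1],
    [0,-0.167,-0.035,0,0,0,-1],
    [0,-0.167,-0.035,0,0,0,-1],
    [0,-0.167,-0.035,0,0,0,-1],
    [0,-0.17,-0.02,0,0,0,-1],
    [0,-0.17,-0.02,0,0,0,-1],
    [0,-0.17,-0.02,0,0,0,-1],
    [0,-0.17,-0.02,0,0,0,-1],
    [0,-0.17,-0.008,0,0,0,-1],
    [0,-0.17,-0.008,0,0,0,-1],
    [0,-0.17,-0.008,0,0,0,-1],
    [0,-0.17,-0.008,0,0,0,-1],
  ],
)

```text
time: 11.48
tool_pos: [0.5718, -0.1804, 0.2348]
tool_rot: [-0.001, 0.78, 0.626, -0.001]
contact_force: [-7.8, 1.8, 3.9]
gripper_width: 0.173
grasp_force: 58.6
```

Emit:
move_arm(
  rows=[
    [0,-0.212,0.011,0,0,0,-1],
    [0,-0.212,0.011,0,0,0,-1],
    [0,-0.212,0.011,0,0,0,-1],
    [0,-0.212,0.011,0,0,0,-1],
    [0,-0.21,0.032,0,0,0,-1],
    [0,-0.21,0.032,0,0,0,-1],
    [0,-0.21,0.032,0,0,0,-1],
    [0,-0.21,0.032,0,0,0,-1],
    [0,-0.205,0.053,0,0,0,-1],
    [0,-0.205,0.053,0,0,0,-1],
    [0,-0.205,0.053,0,0,0,-1],
    [0,-0.205,0.053,0,0,0,-1],
    [0,0,0,0,0,0,-1],
  ],
)

```text
time: 12.57
tool_pos: [0.5461, -0.1749, 0.2302]
tool_rot: [-0.003, 0.78, 0.626, -0.003]
contact_force: [-12.9, 0.9, 5.3]
gripper_width: 0.179
grasp_force: 58.7
```

Run:
```python
from h import *
rep();cr(-.5)
```

```text
t 12.57 press [ -26.4 -101.4  230.2] Fpress [-12.8  -1.9   5.3] jaw 0.18 58.73756289482117
turn deg(tool) [-0.4  0.   0.2]
phi -0.317 q -1.067 rad mm 84.5 y -0.1014 Ft -10.5 Fr 9.0 Fy -1.9
dy,dz cm -1.44 0.57
```

Emit:
move_arm(
  rows=[
    [0,-0.18,0.05,0,0,0,-1],
    [0,-0.18,0.05,0,0,0,-1],
    [0,-0.18,0.06,0,0,0,-1],
    [0,-0.18,0.06,0,0,0,-1],
    [0,-0.18,0.06,0,0,0,-1],
    [0,-0.18,0.07,0,0,0,-1],
    [0,-0.18,0.07,0,0,0,-1],
    [0,-0.18,0.08,0,0,0,-1],
    [0,0,0,0,0,0,-1],
  ],
)

```text
time: 13.32
tool_pos: [0.5312, -0.1716, 0.2235]
tool_rot: [-0.004, 0.78, 0.626, -0.003]
contact_force: [-13.0, 0.0, 0.6]
gripper_width: 0.178
grasp_force: 58.5
```

Run:
```python
from h import *
rep();cr(-.65)
```

```text
t 13.32 press [ -41.5 -101.5  223.5] Fpress [-12.7  -2.8   0.6] jaw 0.18 58.45908522605896
turn deg(tool) [-0.6  0.   0.2]
phi -0.514 q -1.264 rad mm 84.4 y -0.1015 Ft -10.8 Fr 6.8 Fy -2.8
dy,dz cm -0.99 0.58
```

Emit:
move_arm(
  rows=[
    [0,-0.12,0.06,0,0,0,-1],
    [0,-0.12,0.06,0,0,0,-1],
    [0,-0.12,0.06,0,0,0,-1],
    [0,-0.12,0.06,0,0,0,-1],
    [0,-0.12,0.07,0,0,0,-1],
    [0,-0.11,0.07,0,0,0,-1],
    [0,-0.11,0.07,0,0,0,-1],
    [0,-0.11,0.07,0,0,0,-1],
    [0,0,0,0,0,0,-1],
  ],
)

```text
time: 14.07
tool_pos: [0.522, -0.1696, 0.2173]
tool_rot: [-0.004, 0.78, 0.626, -0.003]
contact_force: [-9.3, -0.2, -2.6]
gripper_width: 0.177
grasp_force: 58.5
```

Run:
```python
from h import *
rep();cr(-.7)
```

```text
t 14.07 press [ -51.  -101.5  217.3] Fpress [-9.  -2.2 -2.6] jaw 0.18 58.468878865242004
turn deg(tool) [-0.6  0.   0.2]
phi -0.648 q -1.398 rad mm 84.4 y -0.1015 Ft -8.8 Fr 3.4 Fy -2.2
dy,dz cm -0.38 0.23
```

Emit:
move_arm(
  rows=[
    [0,-0.07,0.05,0,0,0,-1],
    [0,-0.07,0.05,0,0,0,-1],
    [0,-0.07,0.05,0,0,0,-1],
    [0,0,0,0,0,0,-1],
    [0,0,0,0,0,0,-1],
  ],
)

```text
time: 14.48
tool_pos: [0.52, -0.1691, 0.2157]
tool_rot: [-0.004, 0.78, 0.626, -0.003]
contact_force: [-11.3, -0.9, -4.0]
gripper_width: 0.179
grasp_force: 58.5
```

```bash
python3 -c "
from h import *
cr(-.75)"
```

```text
phi -0.679 q -1.429 rad mm 84.4 y -0.1015 Ft -10.9 Fr 3.7 Fy -3.4
dy,dz cm -0.49 0.35
```

Emit:
move_arm(
  rows=[
    [0,-0.06,0.05,0,0,0,-1],
    [0,-0.06,0.05,0,0,0,-1],
    [0,0,0,0,0,0,-1],
    [0,0,0,0,0,0,-1],
  ],
)

```text
time: 14.82
tool_pos: [0.5188, -0.1689, 0.2147]
tool_rot: [-0.004, 0.78, 0.626, -0.003]
contact_force: [-10.5, -1.4, -2.6]
gripper_width: 0.181
grasp_force: 58.5
```

Emit:
move_arm(
  rows=[
    [0,-0.06,0.05,0,0,0,-1],
    [0,-0.06,0.05,0,0,0,-1],
    [0,0,0,0,0,0,-1],
    [0,0,0,0,0,0,-1],
  ],
)

```text
time: 15.15
tool_pos: [0.5176, -0.1686, 0.2136]
tool_rot: [-0.004, 0.78, 0.626, -0.004]
contact_force: [-9.4, -1.3, -3.3]
gripper_width: 0.18
grasp_force: 58.5
```

```bash
python3 -c "
from h import *
cr(-.75)"
```

```text
phi -0.718 q -1.468 rad mm 84.4 y -0.1016 Ft -8.8 Fr 3.4 Fy -3.3
dy,dz cm -0.25 0.14
```

Emit:
move_arm(
  rows=[
    [0,-0.06,0.05,0,0,0,-1],
    [0,-0.06,0.05,0,0,0,-1],
    [0,0,0,0,0,0,-1],
    [0,0,0,0,0,0,-1],
  ],
)

```text
time: 15.48
tool_pos: [0.5164, -0.1684, 0.2125]
tool_rot: [-0.004, 0.78, 0.626, -0.004]
contact_force: [-10.2, -0.2, -3.6]
gripper_width: 0.175
grasp_force: 58.5
```

```bash
python3 -c "
from h import *
cr(-.75)"
```

```text
phi -0.737 q -1.487 rad mm 84.4 y -0.1016 Ft -9.8 Fr 4.0 Fy -2.4
dy,dz cm -0.13 0.03
```

Emit:
move_arm(
  rows=[
    [0,-0.06,0.05,0,0,0,-1],
    [0,0,0,0,0,0,-1],
    [0,0,0,0,0,0,-1],
  ],
)

```text
time: 15.73
tool_pos: [0.5162, -0.1683, 0.2122]
tool_rot: [-0.004, 0.78, 0.626, -0.003]
contact_force: [-8.7, -0.7, -3.8]
gripper_width: 0.176
grasp_force: 58.5
```

Emit:
move_arm(
  rows=[
    [0,-0.06,0.05,0,0,0,-1],
    [0,0,0,0,0,0,-1],
    [0,0,0,0,0,0,-1],
  ],
)

```text
time: 15.98
tool_pos: [0.5161, -0.1683, 0.2122]
tool_rot: [-0.003, 0.78, 0.626, -0.003]
contact_force: [-8.3, 0.1, -2.9]
gripper_width: 0.179
grasp_force: 58.6
```

```bash
python3 -c "
from h import *
cr(-.76)"
```

```text
phi -0.741 q -1.491 rad mm 84.4 y -0.1016 Ft -8.0 Fr 3.3 Fy -1.7
dy,dz cm -0.16 0.06
```

The grip has stopped moving and the force is falling, so the plate has met the book. I'll unload the rest in small steps.

Emit:
move_arm(
  rows=[
    [0,-0.06,0.05,0,0,0,-1],
    [0,-0.04,0.03,0,0,0,-1],
    [0,0,0,0,0,0,-1],
    [0,0,0,0,0,0,-1],
  ],
)

```text
time: 16.32
tool_pos: [0.5161, -0.1683, 0.2122]
tool_rot: [-0.002, 0.78, 0.626, -0.002]
contact_force: [-5.2, -1.2, -2.4]
gripper_width: 0.178
grasp_force: 58.6
```

```bash
python3 -c "
from h import *
cr(-.76)"
```

```text
phi -0.742 q -1.492 rad mm 84.4 y -0.1016 Ft -5.2 Fr 1.5 Fy -2.3
dy,dz cm -0.15 0.06
```

Emit:
move_arm(
  rows=[
    [0,-0.05,0.04,0,0,0,-1],
    [0,-0.05,0.04,0,0,0,-1],
    [0,-0.05,0.03,0,0,0,-1],
    [0,0,0,0,0,0,-1],
    [0,0,0,0,0,0,-1],
  ],
)

```text
time: 16.73
tool_pos: [0.516, -0.1682, 0.2123]
tool_rot: [-0.0, 0.78, 0.626, -0.0]
contact_force: [-2.0, -3.9, -5.9]
gripper_width: 0.177
grasp_force: 58.5
```

```bash
python3 -c "
from h import *
rep();cr(-.76)"
```

```text
t 16.73 press [ -57.2 -101.5  212.3] Fpress [-1.1 -4.3 -5.9] jaw 0.18 58.46486449241638
turn deg(tool) [-0.   0.   0.2]
phi -0.743 q -1.493 rad mm 84.6 y -0.1015 Ft -4.8 Fr -3.6 Fy -4.3
dy,dz cm -0.14 0.07
```

Emit:
move_arm(
  rows=[
    [0,-0.03,0.05,0,0,0,-1],
    [0,-0.03,0.05,0,0,0,-1],
    [0,0,0,0,0,0,-1],
    [0,0,0,0,0,0,-1],
  ],
)

```text
time: 17.07
tool_pos: [0.5159, -0.1681, 0.2123]
tool_rot: [0.001, 0.78, 0.626, 0.0]
contact_force: [-0.6, -5.3, -4.8]
gripper_width: 0.178
grasp_force: 58.5
```

```bash
python3 -c "
from h import *
rep();cr(-.76)"
```

```text
t 17.07 press [ -57.3 -101.4  212.3] Fpress [ 0.6 -5.3 -4.8] jaw 0.18 58.48990738391876
turn deg(tool) [0.1 0.  0.2]
phi -0.743 q -1.493 rad mm 84.7 y -0.1014 Ft -2.8 Fr -3.9 Fy -5.3
dy,dz cm -0.13 0.07
```

Emit:
move_arm(
  rows=[
    [0,-0.02,0.06,0,0,0,-1],
    [0,0,0,0,0,0,-1],
    [0,0,0,0,0,0,-0.3],
    [0,0,0,0,0,0,0.3],
    [0,0,0,0,0,0,0.6],
    [0,0,0,0,0,0,0.6],
    [0,0,0,0,0,0,0.6],
    [0,0,0,0,0,0,0.6],
    [0,0,-1,0,0,0,0.6],
    [0,0,-2,0,0,0,0.6],
    [0,0,-2,0,0,0,0.6],
    [0,0,-2,0,0,0,0.6],
    [0,0,-3,0,0,0,0.6],
    [0,0,-3,0,0,0,0.6],
    [-2,0,-2,0,0,0,0.6],
    [-2,0,0,0,0,0,0.6],
    [-2,0,0,0,0,0,0.6],
    [-2,0,0,0,0,0,0.6],
    [0,0,0,0,0,0,0.6],
    [0,0,0,0,0,0,0.6],
  ],
)

```text
time: 18.73
tool_pos: [0.498, -0.2463, 0.3622]
tool_rot: [-0.0, 0.78, 0.626, 0.0]
contact_force: [0.9, 1.3, 0.5]
gripper_width: 0.799
grasp_force: 0.0
```

Run:
```python
from h import *
rep()
a=grab('scene','sc9')['img'][120:280,180:340];b=grab('side','si9')['img'][130:290,190:350]
cv2.imwrite('pics/crop9.png',np.hstack([cv2.resize(x,(400,400),interpolation=cv2.INTER_CUBIC) for x in(a,b)]))
```

```text
t 18.73 press [ -57.6 -181.6  362.2] Fpress [0.6 1.4 0.5] jaw 0.8 0.0
turn deg(tool) [ 0.  -0.   0.1]
```

View pics/crop9.png

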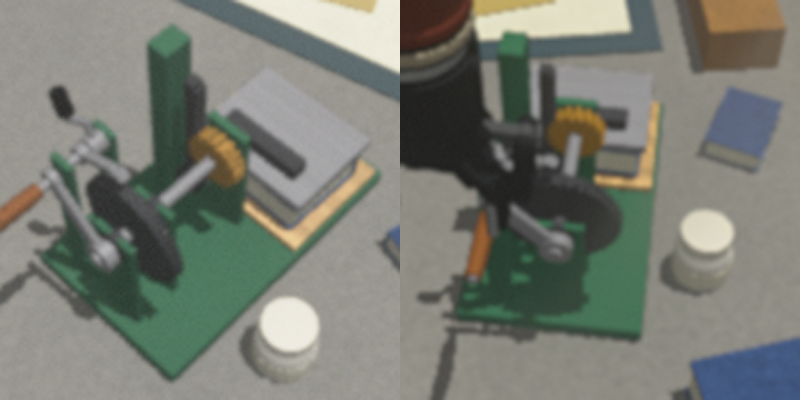

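The plate now lies on the book at scene crop (290,150), with no gap. The lever knob is thrown over at (62,100), the pawl stands clear of the wheel, and the gripper is free. I'll hand it in.

```bash
python3 -c "
from plant import manip
print(manip.job_done())"
```

```text
the job is handed in; nothing more can be done
None
```

I handed the job in at about 19 s of robot time: the lever is fully over, the pawl stands clear, the plate was let down slowly onto the book and rests there, and the gripper is clear of everything; the hand-in returned no verdict.

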